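# Slide the round plant pot onto its cork mat

### The arm

A 6-joint arm with a two-finger parallel gripper is mounted at the origin on the work surface. World frame = base frame: x ahead of the robot, y to its left, z up, the work surface at z = 0. Lengths are in m, angles in degrees, forces in N, time in s.
With the tool pointing down it reaches from about 0.4 to 0.825 m from the base axis. Payload 7 kg.
Tool frame: the origin (TCP) lies on the front face of the gripper's body, between the roots of the fingers; the fingertips stand 66 mm ahead of it and the grasp point (between the pads) lies 47 mm ahead of it; z points along the fingers, y is the line along which they close (so a half turn about z gives the same grasp; the last joint's range is limited). The gripper opens to 88 mm and grips with 3 to 60 N. Pads are 19 mm wide; open, the fingers measure 130 mm over their backs; the gripper's body (78 mm by 193 mm) begins 47 mm behind the grasp point.
Start: joints at [-51.503, 20.546, 0.682, 0, -70.136, -16.507], TCP at [0.253, -0.626, 0.292] pointing down, gripper open.
Joint ranges: [-176.03, 176.03], [-82.01, 121.73], [-58.28, 71.71], [-173.87, 95.51], [-174.79, -0.11], [-173.66, 173.66]. Speed limits (degrees/s): [136.94, 136.94, 172.46, 180, 180, 180].

### API

Orientations are given as [roll, pitch, yaw] about the fixed x, y, z axes, in that order (R = Rz(yaw) Ry(pitch) Rx(roll)).
In Python, from plant import ctrl gives the robot as it stands.
- The arm moves only by the tool send_rows, never from a script. Its argument "deltas" is a list of rows, each a list of 2 entries, a list of its own where there are three numbers: the shift along the tool's x, y, z each as a share of 800 mm, from -1 to 1, then the turn about the tool's z as a share of 90 degrees, from -1 to 1. A call has exactly 5 rows; each row is the pose to reach, as a shift and turn from the pose commanded when the call began, along the tool's axes at that moment; what a row does not reach only later rows make up. A row lasts 1/12 s, in which the tool goes at most 41.7 mm and 7.16 degrees, less where a joint would pass 70% of its speed; a pose out of reach is approached as far as the arm can. A call with a number of a shift or a turn outside -1 to 1 is refused whole. A call with a gripper value outside its range is refused whole. "gripper" is the opening, from 0 (shut) to 1 (fully open), set as the call begins (left out, the last holds). The fingers move at their own pace and stop on an object; the grip force is fixed at half the most. Time passes only in rows, so rows that repeat a pose let the fingers close, or fill a call up. It gives the time, the measured TCP pose, the force, the opening and the grip force at its end, in the units of the state.
- ctrl.get_obs(): the state, without advancing time (a new reading comes with each control period).
- ctrl.snapshot(name): name is "side" or "top"; returns a dict with "color" (400x640x3 uint8, red, green, blue), "vertical_fov" (degrees; the focal length in pixels is half the picture's height over the tangent of half this angle, whatever the lens; pixels are square), "cx", "cy" (the principal point, pixels), "rvec" (rotation vector, rad) and "tvec" (3), from world to camera coordinates, as OpenCV has them. Camera axes: x right, y down, z forward; pixel columns grow to the right and rows downward; lengths in m; the calibration is good to about 2 mm. A picture is of the moment at which its call begins. There is no depth.
- ctrl.close_job(): hands the job in; it is judged then, once.
Trained networks look in a picture, given as the dict that the camera call returned (one of the last four; its "shot" number tells which), for a name from the list of things; names that differ only in an ending like _2 or _b are one class to them, and where a whole thing is asked for, a point or a joint stands for the part that bears it (a point fixed in the world has none). Each returns a list of dicts, best first, with "conf" (0 to 1); they miss things now and then, are a little off and sometimes report something else, mostly with a low value. They report only what shows in the picture. A call takes as long as a camera call.
- ctrl.boxes_of(picture, thing): "xy" ([column, row] as shares, 0 to 1, of the picture: columns of its width, rows of its height, amid what is visible of it).
- ctrl.cut_out(picture, thing): "pixels" (400x640 bool, what is visible of it) and "xy" ([column, row] as shares, 0 to 1, of the picture: columns of its width, rows of its height, amid what is visible of it).
The state is a dict: "clock": time; "joint_pos": joint angles; "qvel": joint speeds; "tau": joint torques, N m; "tool_pos": TCP position; "orientation": TCP orientation; "force": force on the tool from outside, world axes, zero at the start; "moment": the same for the moment, N m; "opening": finger opening in m; "gripper_force": force on a finger pad.
Only numpy, scipy, OpenCV 4.12 (cv2) and the standard library are available. Lean on these libraries where they do the work, as an engineer would, in place of code of your own. Each camera call takes 0.05 s, during which the arm holds its last target. There are 200 camera calls.

### The job

On the desk, push the round plant pot across the desk mat onto the round cork mat, so that its whole base is on the cork. Slide it: do not lift it or tip it over. Leave the square pot and the candle jar where they stand.

Things in the scene. Friction and masses are not known exactly. Their poses are not given: they have to be found in the camera images.
- round_pot: Round terracotta plant pot, a straight-sided cylinder 92 mm in diameter and 46 mm tall, with soil and a small green rosette that brings it to about 65 mm; about 0.4 kg, loose. It stands free on the desk to the left or right, with its side wall clear to push. Origin: centre of its underside; z up.
- round_mat: Round cork mat, 132 mm in diameter, lying flat and fixed on the black desk mat near the middle, either on the robot's near side or on the far side. It is so thin (about 1 mm) that there is no step: things slide onto it freely, and the desk at z = 0 counts as its top. Origin: its centre; z up. The other, square cork mat carries the candle jar.
- square_pot: Square terracotta plant pot, 62 x 62 mm and 46 mm tall (about 60 mm with its green rosette), loose, on the other side of the desk from the round pot. To be left alone. Origin: centre of its underside; z up.
- candle: Candle jar, glass with a flat metal lid, 60 mm in diameter and 48 mm tall, loose, standing on the square cork mat (110 x 110 mm). To be left alone. Origin: centre of its underside; z up.

How it is judged:
By the outcome, as a careful person would: the job done as asked, in the order asked, and still so for the second after the job is handed in, with the robot touching nothing.
It also fails if it takes over 40 s, if anything falls off the work surface, if the arm or the gripper's body presses on something with over 40 N, if the wrist force passes 120 N, or if a joint passes its speed limit or range.

## Working session

There is one attempt and no reset: what is moved stays moved. The work goes in short steps, Python scripts to look and compute and a tool call to move; the robot and the scene stay as the last step left them, time stands still between calls to the robot, and variables do not carry over. Pictures are saved under pics/ and viewed, at most 10 in all, crops included, and the job is handed in when it is done.

Besides the shell and the picture viewer there is one more tool, called after "Request:" as a command line: name --argument value ..., lists and objects as JSON in quotes. send_rows: Moves the arm, as the interface text tells. Shift numbers are shares of 800 mm and turn numbers shares of 90 degrees, none past 1 either way. Its arguments: {"type":"object","properties":{"deltas":{"type":"array","items":{"type":"array"}},"gripper":{"type":"number"}},"required":["deltas"]}

```bash
mkdir -p pics
cat > h.py <<'E'
import numpy as np, cv2
from plant import ctrl
def ray(s,uv,z):
    f=200/np.tan(np.radians(s["vertical_fov"])/2); R=cv2.Rodrigues(np.array(s["rvec"],float))[0]; t=np.array(s["tvec"],float).ravel()
    d=R.T@np.array([(uv[0]-s["cx"])/f,(uv[1]-s["cy"])/f,1]); c=-R.T@t
    return c+d*(z-c[2])/d[2]
E
python3 - <<'E'
from h import *
o=ctrl.get_obs(); print({k:o[k] for k in("clock","tool_pos","orientation","opening","force")})
for n in("top","side"):
    s=ctrl.snapshot(n); cv2.imwrite(f"pics/{n}0.png",s["color"][...,::-1])
    for t,z in(("round_pot",.046),("round_mat",0),("square_pot",.046),("candle",.048)):
        for b in ctrl.cut_out(s,t)[:2]:
            uv=np.array(b["xy"])*[640,400]; print(n,t,round(b["conf"],2),uv.round(),ray(s,uv,z).round(3))
    R=cv2.Rodrigues(np.array(s["rvec"],float))[0]; print("cam",-R.T@np.array(s["tvec"]).ravel())
E
```

```text
{'clock': 0.0, 'tool_pos': array([ 0.25259575, -0.62555577,  0.29121824]), 'orientation': array([ 1.79906889e+02, -6.39420658e-03, -1.58017659e+02]), 'opening': 0.08774426855800695, 'force': array([ 0.67704332,  0.60029728, -0.36062197])}
top round_mat 0.74 [301. 249.] [0.455 0.041 0.   ]
top square_pot 0.84 [435. 228.] [ 0.507 -0.248  0.046]
top candle 0.62 [306. 148.] [0.677 0.034 0.048]
cam [ 0.46111637 -0.00135047  0.92853598]
side round_pot 0.95 [323. 358.] [0.514 0.294 0.046]
side round_mat 0.92 [376. 231.] [0.451 0.034 0.   ]
side square_pot 0.85 [363. 115.] [ 0.498 -0.224  0.046]
side candle 0.96 [249. 209.] [0.672 0.057 0.048]
cam [0.4968973  0.53173311 0.66099465]
```

View pics/top0.png

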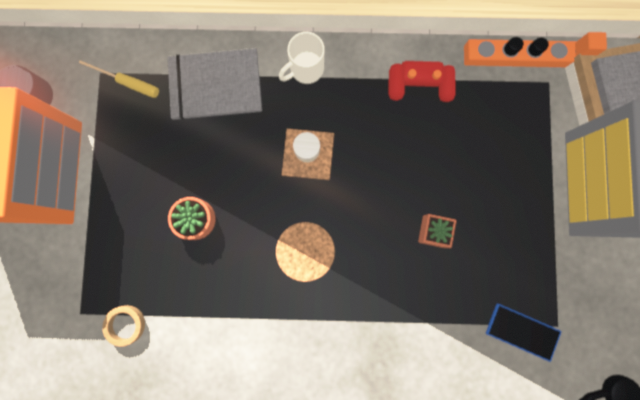

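View pics/side0.png

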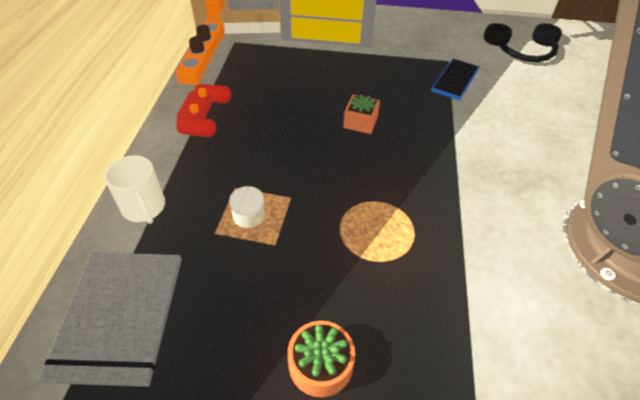

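The top view shows the round pot rim centred at about (190,218), the round cork at about (305,252), the candle at (306,147) and the square pot at (437,231). The side view agrees: round pot at (321,357), cork at (377,231). The network missed the pot in the top view, so I'll refine both by colour.

Run:
```python
from h import *
s=ctrl.snapshot("top"); f=200/np.tan(np.radians(s["vertical_fov"])/2); print("f",f,s["cx"],s["cy"])
hsv=cv2.cvtColor(s["color"],cv2.COLOR_RGB2HSV)
def fit(x0,y0,x1,y1,z,name):
    m=np.zeros((400,640),np.uint8); m[y0:y1,x0:x1]=((hsv[y0:y1,x0:x1,1]>70)&(hsv[y0:y1,x0:x1,2]>75))
    c=max(cv2.findContours(m,cv2.RETR_EXTERNAL,cv2.CHAIN_APPROX_NONE)[0],key=cv2.contourArea)
    P=np.array([ray(s,p[0],z)[:2] for p in cv2.convexHull(c)],np.float32)
    print(name,cv2.boundingRect(c),[np.round(v,3) for v in cv2.minEnclosingCircle(P)], cv2.fitEllipse(P) if len(P)>5 else'')
fit(260,205,350,300,0,"mat"); fit(150,180,240,255,.046,"pot"); fit(400,200,470,260,.046,"sq"); fit(270,115,345,190,0,"cork2")
for b in ctrl.boxes_of(s,"round_pot")[:2]: print(b)
s=ctrl.snapshot("side");m=ctrl.cut_out(s,"round_pot")[0]["pixels"];ys,xs=np.nonzero(m);print("side",xs.min(),xs.max(),ys.min(),ys.max())
m=ctrl.cut_out(s,"round_mat")[0]["pixels"].astype(np.uint8);c=max(cv2.findContours(m,0,1)[0],key=cv2.contourArea)
print(cv2.minEnclosingCircle(np.array([ray(s,p[0],0)[:2] for p in c],np.float32)))
print(ray(s,(321,350),.046))
```

```text
f 409.208864488655 316.6014841516902 203.8029927282711
mat (275, 222, 60, 61) [array([0.449, 0.032]), np.float64(0.068)] ((0.4494686424732208, 0.032141152769327164), (0.13527147471904755, 0.13556477427482605), 99.1716537475586)
pot (167, 196, 49, 45) [array([0.514, 0.279]), np.float64(0.054)] ((0.5153550505638123, 0.27889883518218994), (0.09742812067270279, 0.10765275359153748), 167.0704803466797)
sq (418, 213, 39, 36) [array([ 0.501, -0.253]), np.float64(0.048)] ((0.5021771788597107, -0.2531608045101166), (0.0781363993883133, 0.09576000273227692), 177.4792022705078)
cork2 (281, 128, 54, 53) [array([0.673, 0.032]), np.float64(0.079)] ((0.6718722581863403, 0.03295496851205826), (0.14879110455513, 0.1497298628091812), 57.862037658691406)
{'xy': [0.2994, 0.548], 'conf': 0.7}
side 288 353 321 396
((0.44973224401474, 0.03142431378364563), 0.06724756956100464)
[0.51758988 0.28275452 0.046     ]
```

Request:
send_rows --deltas '[[[-0.03,0.03,0],-0.05],[[-0.06,0.06,0],-0.11],[[-0.1,0.09,0],-0.17],[[-0.135,0.125,0],-0.23],[[-0.17,0.16,0],-0.3]]' --gripper 0.57

```text
clock: 1.17
tool_pos: [0.3313, -0.4548, 0.2921]
orientation: [-180.0, -0.0, -130.8]
force: [0.6, -0.5, 0.6]
opening: 0.0598
gripper_force: 0.0
```

```bash
cat >> h.py <<'E'
def go(*tg,yaw=-104.8):
    o=ctrl.get_obs(); p=o["tool_pos"]; y=np.radians(o["orientation"][2]); print(round(o["clock"],2),p.round(4),o["orientation"].round(1),"op",round(o["opening"],3),"F",o["force"].round(1))
    R=np.array([[np.cos(y),np.sin(y),0],[np.sin(y),-np.cos(y),0],[0,0,-1]])
    for t in tg: print(t,"shares",(R.T@(np.array(t)-p)/.8).round(3),"turn",round(-(((yaw-o["orientation"][2])+180)%360-180)/90,3))
E
python3 -c "
from h import *
go((.5,-.1,.29),(.54,.375,.29))"
```

```text
1.17 [ 0.3313 -0.4548  0.2921] [-180.    -0.  -130.8] op 0.06 F [ 0.6 -0.5  0.6]
(0.5, -0.1, 0.29) shares [-0.474  0.13   0.003] turn -0.289
(0.54, 0.375, 0.29) shares [-0.956  0.48   0.003] turn -0.289
```

Request:
send_rows --deltas '[[[-0.045,0.013,0],-0.05],[[-0.09,0.026,0],-0.11],[[-0.14,0.039,0],-0.17],[[-0.19,0.052,0],-0.23],[[-0.237,0.065,0],-0.289]]'

```text
clock: 1.58
tool_pos: [0.4166, -0.2772, 0.2926]
orientation: [-179.9, 0.0, -104.7]
force: [1.1, -0.1, 0.0]
opening: 0.0499
gripper_force: 0.0
```

```bash
python3 -c "
from h import *
go((.5,-.1,.29),(.54,.375,.29))"
```

```text
1.58 [ 0.4166 -0.2772  0.2926] [-179.9    0.  -104.7] op 0.05 F [ 1.1 -0.1  0. ]
(0.5, -0.1, 0.29) shares [-0.241 -0.045  0.003] turn 0.001
(0.54, 0.375, 0.29) shares [-0.828  0.058  0.003] turn 0.001
```

Request:
send_rows --deltas '[[[-0.048,0.003,0],0],[[-0.096,0.006,0],0],[[-0.144,0.009,0],0],[[-0.192,0.012,0],0],[[-0.24,0.016,0],0]]'

```text
clock: 2.0
tool_pos: [0.4534, -0.0884, 0.2926]
orientation: [-179.9, 0.0, -105.0]
force: [1.4, -0.2, -0.4]
opening: 0.0499
gripper_force: 0.0
```

Request:
send_rows --deltas '[[[-0.048,0.003,0],0],[[-0.096,0.006,0],0],[[-0.144,0.009,0],0],[[-0.192,0.012,0],0],[[-0.24,0.016,0],0]]'

```text
clock: 2.42
tool_pos: [0.4907, 0.1005, 0.2926]
orientation: [-180.0, 0.0, -105.0]
force: [0.5, -0.4, -0.9]
opening: 0.0498
gripper_force: 0.0
```

Request:
send_rows --deltas '[[[-0.048,0.003,0],0],[[-0.096,0.006,0],0],[[-0.144,0.01,0],0],[[-0.192,0.013,0],0],[[-0.235,0.017,0],0]]'

```text
clock: 2.83
tool_pos: [0.5264, 0.286, 0.2923]
orientation: [-180.0, 0.0, -105.0]
force: [1.5, -0.8, 0.4]
opening: 0.0502
gripper_force: 0.0
```

```bash
python3 -c "
from h import *
go((.54,.375,.29))"
```

```text
2.83 [0.5264 0.286  0.2923] [-180.    0. -105.] op 0.05 F [ 1.5 -0.8  0.4]
(0.54, 0.375, 0.29) shares [-0.112  0.012  0.003] turn -0.002
```

Request:
send_rows --deltas '[[[-0.04,0.004,0],0],[[-0.08,0.008,0],0],[[-0.115,0.01,0],0],[[-0.115,0.01,0.03],0],[[-0.115,0.01,0.07],0]]'

```text
clock: 3.25
tool_pos: [0.5435, 0.3774, 0.2379]
orientation: [-179.8, 0.3, -104.9]
force: [0.7, -0.3, -1.5]
opening: 0.0501
gripper_force: 0.0
```

Run:
```python
from h import *
go((.54,.375,.085))
s=ctrl.snapshot("side"); cv2.imwrite("pics/s1.png",s["color"][...,::-1])
```

```text
3.25 [0.5435 0.3774 0.2379] [-179.8    0.3 -104.9] op 0.05 F [ 0.7 -0.3 -1.5]
(0.54, 0.375, 0.085) shares [0.004 0.003 0.191] turn -0.001
```

View pics/s1.png

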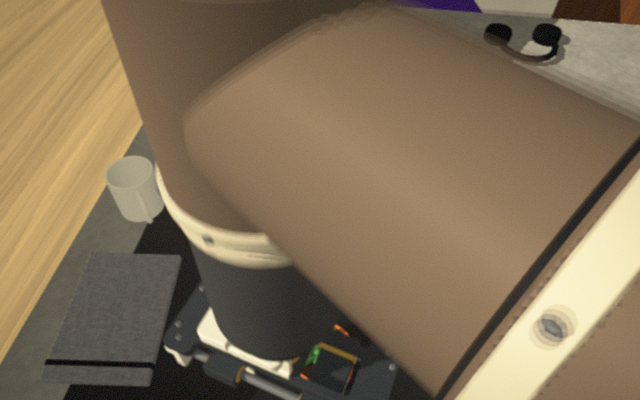

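The side camera is blocked by the arm: the pot only shows in slivers near (320,355). The computed gap is about 37 mm, so I'm descending.

Request:
send_rows --deltas '[[[0,0,0.03],0],[[0,0.002,0.06],0],[[0,0.002,0.09],0],[[0,0.002,0.12],0],[[0,0.002,0.14],0]]'

```text
clock: 3.72
tool_pos: [0.5403, 0.3741, 0.1225]
orientation: [179.9, -0.1, -105.0]
force: [-0.7, -0.5, -0.2]
opening: 0.0501
gripper_force: 0.0
```

Request:
send_rows --deltas '[[[0,0,0.01],0],[[0,0,0.02],0],[[0,0,0.035],0],[[0,0,0.045],0],[[0,0,0.045],0]]'

```text
clock: 4.13
tool_pos: [0.5403, 0.3744, 0.0867]
orientation: [179.9, -0.1, -105.0]
force: [0.0, -0.3, 0.1]
opening: 0.0501
gripper_force: 0.0
```

Run:
```python
from h import *
go((.528,.331,.085),(.462,.078,.085))
s=ctrl.snapshot("top"); cv2.imwrite("pics/t1.png",s["color"][...,::-1])
```

```text
4.13 [0.5403 0.3744 0.0867] [ 1.799e+02 -1.000e-01 -1.050e+02] op 0.05 F [ 0.  -0.3  0.1]
(0.528, 0.331, 0.085) shares [0.056 0.001 0.002] turn -0.002
(0.462, 0.078, 0.085) shares [ 0.383 -0.001  0.002] turn -0.002
```

View pics/t1.png

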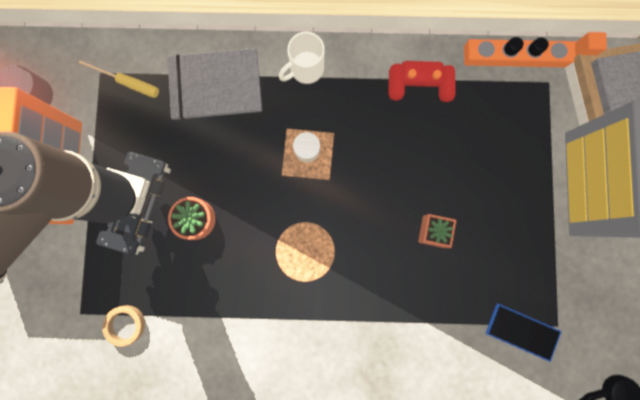

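The pot still stands at (190,217), with the gripper behind it around (137,202), on the line to the cork at (305,252). I'm starting the push.

Request:
send_rows --deltas '[[[0.01,0,0],0],[[0.02,0,0],0],[[0.03,0,0],0],[[0.04,0,0],0],[[0.045,0,0],0]]'

```text
clock: 4.6
tool_pos: [0.5311, 0.3387, 0.0886]
orientation: [180.0, 0.0, -105.0]
force: [-0.3, 0.1, -0.3]
opening: 0.0501
gripper_force: 0.0
```

Request:
send_rows --deltas '[[[0.004,0,0],0],[[0.008,0,0],0],[[0.012,0,0],0],[[0.018,0,0],0],[[0.025,0,0],0]]'

```text
clock: 5.02
tool_pos: [0.5267, 0.3213, 0.0884]
orientation: [-180.0, 0.1, -105.0]
force: [0.0, 2.4, 1.0]
opening: 0.0499
gripper_force: 1.0
```

Request:
send_rows --deltas '[[[0.01,0,0],0],[[0.02,0,0],0],[[0.03,0,0],0],[[0.04,0,0],0],[[0.05,0,0],0]]'

```text
clock: 5.43
tool_pos: [0.5158, 0.2814, 0.0883]
orientation: [-180.0, 0.0, -105.0]
force: [0.5, 2.8, 1.0]
opening: 0.05
gripper_force: 1.2
```

Request:
send_rows --deltas '[[[0.01,0,0],0],[[0.02,0,0],0],[[0.03,0,0],0],[[0.04,0,0],0],[[0.045,0,0],0]]'

```text
clock: 5.85
tool_pos: [0.5062, 0.2462, 0.0882]
orientation: [180.0, -0.0, -105.0]
force: [0.3, 3.2, 0.6]
opening: 0.0497
gripper_force: 1.3
```

Run:
```python
from h import *
go((.462,.078,.085))
s=ctrl.snapshot("top"); cv2.imwrite("pics/t2.png",s["color"][...,::-1])
```

```text
5.85 [0.5062 0.2462 0.0882] [ 180.   -0. -105.] op 0.05 F [0.3 3.2 0.6]
(0.462, 0.078, 0.085) shares [ 0.217 -0.001  0.004] turn -0.003
```

View pics/t2.png

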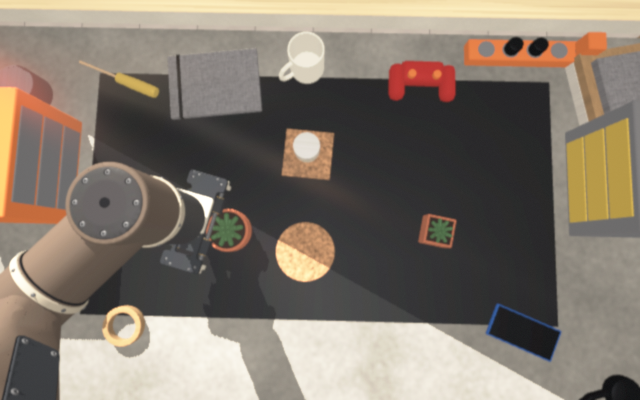

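The pot at about (229,230) is nested against the fingers and heading for the cork at (305,252). I'll push on.

Request:
send_rows --deltas '[[[0.01,0,0],0],[[0.02,0,0],0],[[0.03,0,0],0],[[0.04,0,0],0],[[0.05,0,0],0]]'

```text
clock: 6.32
tool_pos: [0.4959, 0.2079, 0.0881]
orientation: [180.0, -0.0, -105.0]
force: [0.2, 1.8, 1.0]
opening: 0.0504
gripper_force: 1.2
```

Request:
send_rows --deltas '[[[0.01,0,0],0],[[0.02,0,0],0],[[0.03,0,0],0],[[0.04,0,0],0],[[0.05,0,0],0]]'

```text
clock: 6.73
tool_pos: [0.4856, 0.1693, 0.0881]
orientation: [180.0, -0.0, -105.0]
force: [0.8, 2.2, -0.4]
opening: 0.0498
gripper_force: 1.1
```

Request:
send_rows --deltas '[[[0.01,0,0],0],[[0.02,0,0],0],[[0.03,0,0],0],[[0.04,0,0],0],[[0.05,0,0],0]]'

```text
clock: 7.15
tool_pos: [0.4753, 0.1307, 0.0881]
orientation: [180.0, -0.0, -105.0]
force: [1.0, 2.2, -0.4]
opening: 0.0499
gripper_force: 1.0
```

Request:
send_rows --deltas '[[[0.01,0,0],0],[[0.02,0,0],0],[[0.03,0,0],0],[[0.035,0,0],0],[[0.035,0,0],0]]'

```text
clock: 7.57
tool_pos: [0.4677, 0.1033, 0.0881]
orientation: [180.0, -0.0, -105.0]
force: [-0.1, 0.2, 0.5]
opening: 0.0499
gripper_force: 0.0
```

Run:
```python
from h import *
go((.462,.078,.085))
s=ctrl.snapshot("top"); c=s["color"][...,::-1]; cv2.imwrite("pics/t3.png",cv2.resize(c[130:310,200:440],None,fx=3,fy=3))
```

```text
7.57 [0.4677 0.1033 0.0881] [ 180.   -0. -105.] op 0.05 F [-0.1  0.2  0.5]
(0.462, 0.078, 0.085) shares [ 0.032 -0.001  0.004] turn -0.003
```

View pics/t3.png

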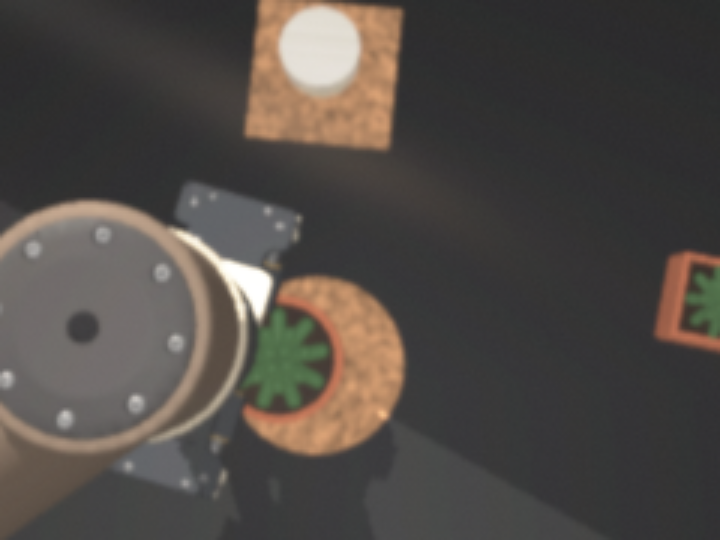

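The pot is mostly on the cork: its rim's right edge is at about crop (343,355), and the cork spans to crop (405,365). I'm measuring how far is left.

```bash
python3 -c "
from h import *
s=ctrl.snapshot('top')
for u,v in((343,355),(285,418),(300,302)): print(ray(s,(200+u/3,130+v/3),.046))
print(ray(s,(200+405/3,130+365/3),0))"
```

```text
[0.45704843 0.00994992 0.046     ]
[0.4114602  0.05002046 0.046     ]
[0.49407931 0.04181382 0.046     ]
[ 0.45056881 -0.03621142  0.        ]
```

Request:
send_rows --deltas '[[[0.006,0,0],0],[[0.013,0,0],0],[[0.02,0,0],0],[[0.026,0,0],0],[[0.031,0,0],0]]'

```text
clock: 8.08
tool_pos: [0.4618, 0.08, 0.0882]
orientation: [-180.0, 0.0, -105.0]
force: [1.0, 1.6, 0.3]
opening: 0.05
gripper_force: 0.9
```

Request:
send_rows --deltas '[[[0,0,0],0],[[-0.01,0,0],0],[[-0.03,0,0],0],[[-0.06,0,0],0],[[-0.09,0,0],0]]'

```text
clock: 8.5
tool_pos: [0.481, 0.1517, 0.0882]
orientation: [-180.0, -0.0, -105.0]
force: [0.9, -0.4, -0.3]
opening: 0.05
gripper_force: 0.0
```

Request:
send_rows --deltas '[[[-0.03,0,-0.01],0],[[-0.07,0,-0.04],0],[[-0.1,0,-0.08],0],[[-0.13,0,-0.11],0],[[-0.16,0,-0.11],0]]'

```text
clock: 8.92
tool_pos: [0.5158, 0.2781, 0.1817]
orientation: [-179.7, 0.4, -104.9]
force: [1.0, -0.0, 0.6]
opening: 0.05
gripper_force: 0.0
```

Run:
```python
from h import *
go((.462,.078,.085))
s=ctrl.snapshot("top"); c=s["color"][...,::-1]; cv2.imwrite("pics/t4.png",cv2.resize(c[130:310,200:440],None,fx=3,fy=3))
```

```text
8.92 [0.5158 0.2781 0.1817] [-179.7    0.4 -104.9] op 0.05 F [ 1.  -0.   0.6]
(0.462, 0.078, 0.085) shares [0.259 0.001 0.121] turn -0.001
```

View pics/t4.png

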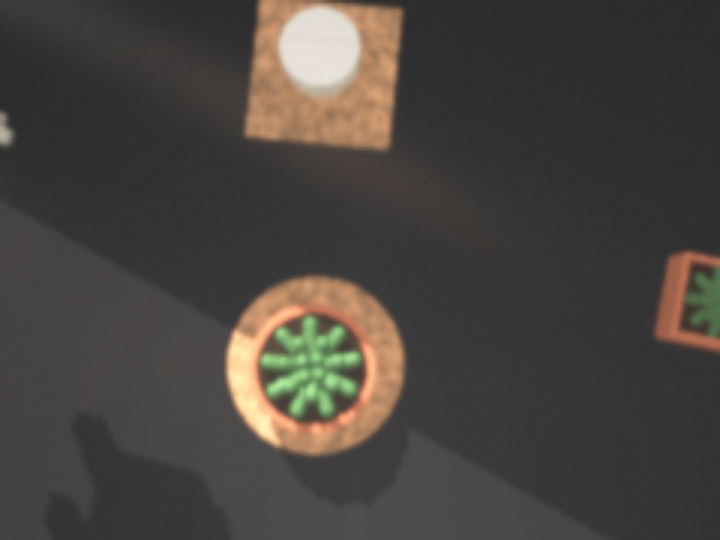

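The pot, centred at about crop (313,367), is within the cork at (316,365) with margin all round. The candle and square pot haven't moved, and the arm is clear.

Request:
send_rows --deltas '[[[0,0,0],0],[[0,0,0],0],[[0,0,0],0],[[0,0,0],0],[[0,0,0],0]]'

```text
clock: 9.38
tool_pos: [0.5134, 0.2731, 0.1758]
orientation: [180.0, -0.0, -105.0]
force: [0.3, 1.0, -0.3]
opening: 0.0498
gripper_force: 0.0
```

```bash
python3 -c "
from plant import ctrl
print(ctrl.close_job())"
```

```text
the job is handed in; nothing more can be done
None
```

The round pot was slid onto the round cork mat and its whole base sits on the cork, nearly centred; the square pot and candle jar were not touched, and the job was handed in at about 9.4 s.

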